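Push the tube rack home on the rack reader

ROBOT

A 6-joint arm with a two-finger parallel gripper is mounted at the origin on the work surface. World frame = base frame: x ahead of the robot, y to its left, z up, the work surface at z = 0. Lengths are in m, angles in rad, forces in N, time in s.
With the tool pointing down it reaches from about 0.375 to 0.925 m from the base axis. Payload 5.7 kg.
Tool frame: the origin (TCP) lies at the very end of the fingers, on their centre line; the grasp point (between the pads) lies 19 mm behind it; x points along the fingers, y is the direction in which the jaws open and shut, and the axes are right-handed (so a half turn about x gives the same grasp; the last joint's range is limited). The gripper opens to 85 mm and grips with 20 to 120 N. Pads are 22 mm wide; open, the fingers measure 114 mm over their backs; the gripper's body (76 mm by 85 mm) begins 54 mm behind the grasp point. The pads swing forward as they close: fully open they stand 13 mm farther back than shut.
Start: joints at [1.155, 0.359, 1.51, -0, 1.272, -0.115], TCP at [0.178, 0.573, 0.231] pointing down, gripper open.
Joint ranges: [-2.97, 2.97], [-1.01, 2.36], [0.21, 2.38], [-0.96, 4.11], [0.2, 2.71], [-2.98, 2.98]. Speed limits (rad/s): [2.39, 2.39, 3.14, 3.14, 3.14, 3.14].

INTERFACE

Orientations are given as a rotation vector (axis times angle).
In Python, from bench import get_obs, capture, get_calibration, finish_job gives the robot as it stands.
- The arm moves only by the shell command python3 -m creep 'ROWS' [FORCE]. ROWS is JSON, one flat list of numbers, 7 for each row, row after row: the finger opening in m, from 0 to 0.0854, then the shift along the tool's x, y, z in m, then the turn, a rotation vector about the tool's x, y, z in rad. In form: [jaw, x, y, z, wx, wy, wz, jaw, x, y, z, wx, wy, wz, ...]. A call has 1 to 10 rows; each row shifts and turns the commanded pose from where the row before left it, along the tool's axes as they then stand; what a row does not reach is not made up. A row lasts 1/8 s, in which the tool goes at most 62.5 mm and 10.7 degrees, less where a joint would pass 70% of its speed; a pose out of reach is approached as far as the arm can. A call is refused whole if a number of a shift passes 0.0625 or a number of a turn 0.188, either way. A call with a gripper value outside its range is refused whole. The fingers move at their own pace and stop on an object; FORCE is the grip in N (left out, the last holds). Time passes only in rows, so rows that do not move let the fingers close. It gives the time, the measured TCP pose, the force and the opening at its end, in the units of the state.
- get_obs(): the state, without advancing time (a new reading comes with each control period).
- capture(name): name is "side" or "top"; returns the picture (480x640x3 uint8, blue, green, red); there is no depth.
- get_calibration(name): a dict with "mtx" (3x3 intrinsics, pixels), "world_from_camera" (4x4, takes a point from camera to world coordinates). Camera axes: x right, y down, z forward; pixel columns grow to the right and rows downward; lengths in m; the calibration is good to about 2 mm. A picture is of the moment at which its call begins. get_calibration takes no time and is no camera call.
- finish_job(): hands the job in, once; it reports no verdict.
The state is a dict: "clock": time; "joint_pos": joint angles; "joint_velocities": joint speeds; "joint_torque": joint torques, N m; "tcp_pos": TCP position; "orientation": TCP orientation; "wrist_force": force on the tool from outside, world axes, zero at the start; "ft_torque": the same for the moment, N m; "opening": finger opening in m.
Only numpy, scipy, OpenCV 4.12 (cv2) and the standard library are available. Lean on these libraries where they do the work, as an engineer would, in place of code of your own. Each camera call takes 0.05 s, during which the arm holds its last target.

TASK

Push the blue tube rack along the bench until one long side lies flush against the aluminium fence of the reader and the rack's end rests against the red stop. Slide it gently with the fingers, without lifting it or touching the capped tubes in it, and leave the beaker, the jar and the green tip box where they stand.

Things in the scene. Friction and masses are not known exactly. Their poses are not given: they have to be found in the camera images.
- rack: loose blue tube rack, a solid block 96 mm (x) by 128 mm (y, its long way) by 45 mm high, 0.35 to 0.7 kg, bench friction unknown; too wide to grip. Origin: centre of its underside. Starts before the fence, left or right of the stop, up to 0.3 rad out of line, 65 to 95 mm short of seated on the fence and 40 to 130 mm short of the stop
- tubes: the 15 capped tubes fixed in the rack (3 rows by 5, yellow and white caps 14 mm wide, 22 mm apart), standing 12.5 mm above the rack's top and at least 13 mm in from its sides. Origin: centre of the rack's top, 45 mm above rack, same axes; not to be touched
- fence: fixed aluminium fence, 500 mm long, 30 mm high, with a grey reader housing behind it (122 mm deep in all, 28 mm high). Origin: middle of the fence's front face at bench level. x points square into the fence, away from the robot, y along it to the left; the front face is the plane x = 0. Turned up to 0.12 rad from the robot's axes
- stop: fixed red stop block on the fence, 30 mm wide along the fence (15 mm each side of its origin), reaching 65 mm from the fence's front face towards the robot, 30 mm high (36 mm by the fence). Origin: on the fence's front face at bench level, middle of the stop; axes as the fence's. The rack may rest on either side of it
- beaker: loose glass beaker, 66 mm wide, 75 mm high, on the other side of the stop from the rack at the start; leave alone. Origin: centre of its underside
- jar: loose amber jar with a black cap, 50 mm wide, 70 mm high, standing straight in front of the stop, about 160 mm from the fence's front face; leave alone. Origin: centre of its underside
- tipbox: loose green box with a grey lid, 87 by 67 mm, 53 mm high, standing nearer to the robot on its right; leave alone. Origin: centre of its underside
There are look-alikes about, which are no part of the job. Leave any pink or turquoise look-alike of the rack alone.

How it is judged:
At the end, for the whole second after the job is handed in: the rack stands flat on the bench at rest, its long side against the fence (its centre within 4 mm of the seated distance, in line within 2 degrees) and its end within 4 mm of the red stop; beaker, jar and tip box within 20 mm of where they stood (x of rack in the frame of fence above -0.052 m and angle between the y axis of rack and the y axis of fence, either way round below 0.035 rad and y of rack in the frame of stop between -0.083 and 0.083 m and height (world z) of rack below 0.004 m and angle between rack's own z axis and vertical below 0.03 rad and linear speed of rack below 0.01 m/s and distance of each of beaker, jar, tipbox from where it was at the start of the episode below 0.02 m); the robot touches nothing.
It fails at once if the rack is lifted off the bench or tipped (height (world z) of rack above 0.006 m or angle between rack's own z axis and vertical above 0.1 rad).
It fails at once if the fingers touch the capped tubes (contact force between the fingers and tubes above 1 N).
It fails at once if the rack is shoved faster than 0.4 m/s (linear speed of rack above 0.4 m/s).
It fails at once if the beaker, the jar or the tip box is pushed away or tipped (distance of any of beaker, jar, tipbox from where it was at the start of the episode above 0.02 m or angle between any of beaker, jar, tipbox's own z axis and vertical above 0.3 rad).
It also fails if it takes over 46 s, if anything falls off the work surface, if the arm or the gripper's body presses on something with over 40 N, if the wrist force passes 120 N, or if a joint passes its speed limit or range.

## Working session

There is one attempt and no reset: what is moved stays moved. The work goes in short steps, Python scripts to look and compute and a shell command to move; the robot and the scene stay as the last step left them, time stands still between calls to the robot, and variables do not carry over. Pictures are saved under pics/ and viewed, and the job is handed in when it is done.

```bash
mkdir -p pics; ls
python3 - <<'E'
from bench import *
import cv2
for n in("side","top"):
    cv2.imwrite(f"pics/{n}0.png",capture(n)); print(get_calibration(n))
print(get_obs())
E
```

```text
pics
{'mtx': array([[437.31471178,   0.        , 321.20514326],
       [  0.        , 437.31471178, 247.29084631],
       [  0.        ,   0.        ,   1.        ]]), 'world_from_camera': array([[ 7.35740583e-01, -4.19221345e-01,  5.31920349e-01,
         9.00712933e-02],
       [-6.77263254e-01, -4.54805133e-01,  5.78331026e-01,
        -4.57668332e-01],
       [-5.28605771e-04, -7.85751713e-01, -6.18541806e-01,
         5.49795503e-01],
       [ 0.00000000e+00,  0.00000000e+00,  0.00000000e+00,
         1.00000000e+00]])}
{'mtx': array([[437.08031384,   0.        , 314.72547646],
       [  0.        , 437.08031384, 239.08385481],
       [  0.        ,   0.        ,   1.        ]]), 'world_from_camera': array([[ 0.02157679, -0.98204249,  0.18742195,  0.33623394],
       [-0.99951168, -0.02542686, -0.01816229,  0.00190524],
       [ 0.02260169, -0.18693855, -0.98211157,  0.81411543],
       [ 0.        ,  0.        ,  0.        ,  1.        ]])}
{'clock': 0.1, 'joint_pos': array([ 1.15487350e+00,  3.59407235e-01,  1.51132233e+00,  8.19759548e-06,
        1.27249254e+00, -1.15116889e-01]), 'joint_velocities': array([-0.00055393, -0.00232394, -0.00156792, -0.00132074,  0.00095801,
       -0.00111773]), 'joint_torque': array([-2.60369497e-04, -5.28649879e+01, -2.79352427e+01, -1.51279273e-04,
        4.76815738e-03, -1.06715149e-05]), 'tcp_pos': array([0.17754183, 0.57249654, 0.23055368]), 'orientation': array([ 0.23487019,  1.55830713, -0.23734459]), 'wrist_force': array([-1.688725  ,  0.42196505,  0.82249498]), 'ft_torque': array([ 0.01350508, -0.01403966,  0.03856715]), 'opening': 0.0854304548813243}
```

View pics/top0.png

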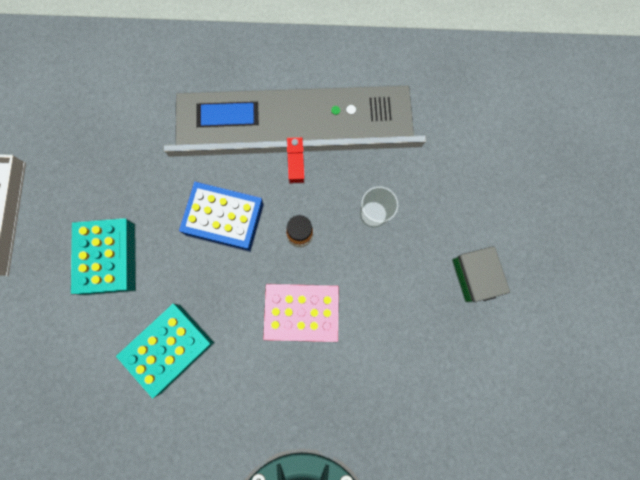

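View pics/side0.png

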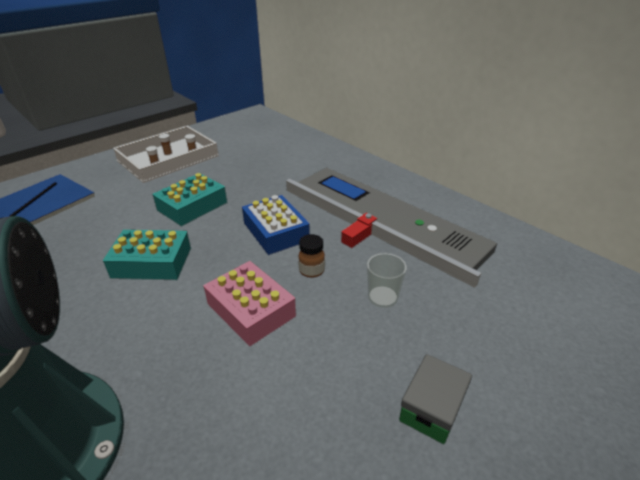

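The blue rack is at top (221,215). The look-alikes are turquoise at (101,257) and (164,350) and pink at (302,313), so only the blue one fits. Next I'll enlarge it to confirm and to read its corners.

Run:
```python
import cv2
a=cv2.imread("pics/top0.png")
cv2.imwrite("pics/c1.png",cv2.resize(a[120:260,160:320],None,fx=5,fy=5,interpolation=cv2.INTER_CUBIC)[:600])
cv2.imwrite("pics/c2.png",cv2.resize(a[120:200,160:430],None,fx=2.9,fy=2.9,interpolation=cv2.INTER_CUBIC))
```

```text
(no output)
```

View pics/c1.png

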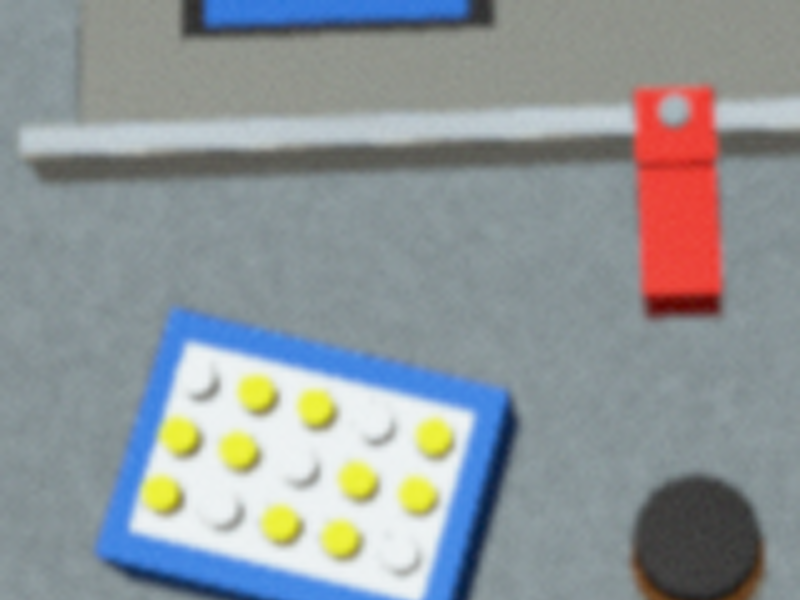

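View pics/c2.png

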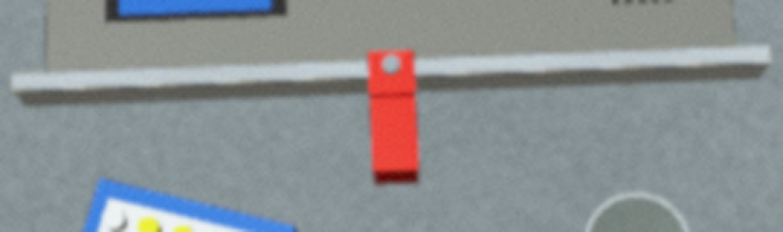

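The crop confirms it: blue rack, white face, long side roughly facing the fence. Next, convert these to world positions.

```bash
cat > h.py <<'E'
import numpy as np, cv2
from bench import *
def pt(n,u,v,z):
    c=get_calibration(n);M=c["world_from_camera"];d=M[:3,:3]@np.linalg.solve(c["mtx"],[u,v,1]);o=M[:3,3]
    return (o+d*(z-o[2])/d[2])
def px(n,P):
    c=get_calibration(n);M=np.linalg.inv(c["world_from_camera"]);q=c["mtx"]@(M[:3,:3]@np.array(P)+M[:3,3]);return q[:2]/q[2]
E
python3 - <<'E'
from h import *
a=cv2.imread("pics/top0.png");h=cv2.cvtColor(a,cv2.COLOR_BGR2HSV)
m=((h[...,0]>100)&(h[...,0]<125)&(h[...,1]>150)&(h[...,2]>130)).astype(np.uint8); m[:160]=0;m[:,:150]=0;m[260:]=0;m[:,300:]=0
c=max(cv2.findContours(m,0,2)[0],key=cv2.contourArea)
w=np.array([pt("top",*p[0],0.045)[:2] for p in c]).astype(np.float32)
r=cv2.minAreaRect(w);print("rack",r, cv2.boxPoints(r))
for l,p in dict(fl=(195,181.6),fr=(262.4,198.4),nl=(179.6,230.6)).items(): print(l,pt("top",*p,.045))
A=pt("top",165.5,152,.03);B=pt("top",425.5,142.6,.03);print("fence",A,B,np.linalg.norm(A-B))
x=(A-B)[:2];x/=np.linalg.norm(x);print("fence y axis",x,"ang",np.arctan2(-x[0],x[1]))
for u,v in((289,178.5),(304,178.5),(287.6,152.5),(303.2,152.5)):print("stop",pt("top",u,v,.03 if v>170 else .036))
print("jar",pt("top",299,228,.07),"beaker rim",pt("top",380,204,.075),"tipbox",pt("top",484,273,.053), "pink", [pt("top",*q,.045)[:2] for q in((265,285),(338,286))])
E
```

```text
rack ((0.5236847996711731, 0.15834443271160126), (0.12733685970306396, 0.09495598822832108), 77.10845947265625) [[0.4631987  0.10687346]
 [0.5557613  0.08568818]
 [0.58417094 0.20981541]
 [0.49160832 0.23100069]]
fl [0.58416913 0.20858117 0.045     ]
fr [0.55585677 0.08447752 0.045     ]
nl [0.4921791  0.22927919 0.045     ]
fence [0.64550461 0.27202205 0.03      ] [ 0.67975301 -0.22103036  0.03      ] 0.49424045689429247
fence y axis [-0.06929501  0.99759621] ang 0.06935059026789496
stop [0.60014146 0.03809293 0.03      ]
stop [0.60096228 0.0100099  0.03      ]
stop [0.64914782 0.04211066 0.036     ]
stop [0.6500484  0.01279193 0.036     ]
jar [0.49716167 0.01593534 0.07      ] beaker rim [ 0.5429001  -0.12493796  0.075     ] tipbox [ 0.42836214 -0.31185222  0.053     ] pink [array([0.39887821, 0.07303209]), array([ 0.40013027, -0.05504274])]
```

```bash
cat >> h.py <<'E'
from scipy.spatial.transform import Rotation as R
XF=np.array([.9976,.0693,0]);YF=np.array([-.0693,.9976,0])
def plan(xf=None,yf=None,z=None,yawdir=None):
    """remaining shift in tool axes to reach fence-frame-rotated target, and yaw error of tool y vs yawdir"""
    o=get_obs();T=R.from_rotvec(o["orientation"]).as_matrix();p=o["tcp_pos"]
    print("clk %.2f"%o["clock"],"tcp",p.round(4),"xf,yf",(p@XF).round(4),(p@YF).round(4),"q",o["joint_pos"].round(2),"F",o["wrist_force"].round(1),"open",round(o["opening"],4))
    print("tool axes xyz in world\n",T.T.round(3))
    if xf is not None:
        t=xf*XF+yf*YF+[0,0,z]; print("shift tool",(T.T@(t-p)).round(4))
        print("turn about tool x to align tool y:",np.arctan2(T[:,2]@yawdir,T[:,1]@yawdir).round(4), "to opposite:",np.arctan2(-T[:,2]@yawdir,-T[:,1]@yawdir).round(4))
E
python3 - <<'E'
from h import *
plan(.435,.122,.12,YF)
print([pt("top",*q,.045)[:2].round(3) for q in((176,305),(210,344),(132,220),(132,290))])
E
```

```text
clk 0.10 tcp [0.1775 0.5725 0.2306] xf,yf 0.2168 0.5588 q [ 1.15  0.36  1.51  0.    1.27 -0.12] F [-1.7  0.4  0.8] open 0.0854
tool axes xyz in world
 [[-0.001 -0.001 -1.   ]
 [ 0.296  0.955 -0.002]
 [ 0.955 -0.296 -0.   ]]
shift tool [ 0.111  -0.3281  0.3615]
turn about tool x to align tool y: -0.3702 to opposite: 2.7714
[array([0.361, 0.225]), array([0.296, 0.162]), array([0.509, 0.315]), array([0.385, 0.303])]
```

```bash
python3 -m creep '[0.06,0,0,0,-0.123,0,0, 0.06,0,0,0,-0.123,0,0, 0.06,0,0,0,-0.124,0,0, 0.06,0,-0.045,0.0225,0,0,0, 0.06,0,-0.045,0.0225,0,0,0, 0.06,0,-0.045,0.0225,0,0,0, 0.06,0,-0.045,0.0225,0,0,0, 0.06,0,-0.045,0.0225,0,0,0, 0.06,0,-0.045,0.0225,0,0,0, 0.06,0,-0.045,0.0225,0,0,0]'
python3 - <<'E'
from h import *
plan(.435,.122,.12,YF)
E
```

```text
clock: 1.35
tcp_pos: [0.3571, 0.2682, 0.2312]
orientation: [-0.055, 1.57, 0.054]
wrist_force: [0.2, -0.1, -0.9]
opening: 0.0599
clk 1.35 tcp [0.3571 0.2682 0.2312] xf,yf 0.3748 0.2428 q [ 0.49  0.14  1.82 -0.    1.18 -1.15] F [ 0.2 -0.1 -0.9] open 0.0599
tool axes xyz in world
 [[-0.    -0.    -1.   ]
 [-0.069  0.998 -0.   ]
 [ 0.998  0.069 -0.   ]]
shift tool [ 0.1112 -0.1208  0.0602]
turn about tool x to align tool y: 0.0001 to opposite: -3.1415
```

```bash
python3 -m creep '[0.06,0,-0.040,0.02,0,0,0, 0.06,0,-0.040,0.02,0,0,0, 0.06,0,-0.0408,0.02,0,0,0, 0.06,0.04,0,0,0,0,0, 0.06,0.04,0,0,0,0,0, 0.06,0.03,0,0,0,0,0, 0.06,0,0,0,0,0,0]'
python3 - <<'E'
from h import *
plan(.435,.122,.014,YF)
cv2.imwrite("pics/t1.png",capture("top"));cv2.imwrite("pics/s1.png",capture("side"))
E
```

```text
clock: 2.22
tcp_pos: [0.4227, 0.1528, 0.1195]
orientation: [-0.055, 1.576, 0.053]
wrist_force: [0.5, -1.3, 0.3]
opening: 0.06
clk 2.23 tcp [0.4227 0.1528 0.1195] xf,yf 0.4322 0.1231 q [ 0.19  0.3   1.95 -0.    0.9  -1.45] F [ 0.5 -1.3  0.3] open 0.06
tool axes xyz in world
 [[-0.006 -0.001 -1.   ]
 [-0.069  0.998 -0.001]
 [ 0.998  0.069 -0.006]]
shift tool [ 0.1054 -0.001   0.0034]
turn about tool x to align tool y: -0.0004 to opposite: 3.1412
```

View pics/t1.png

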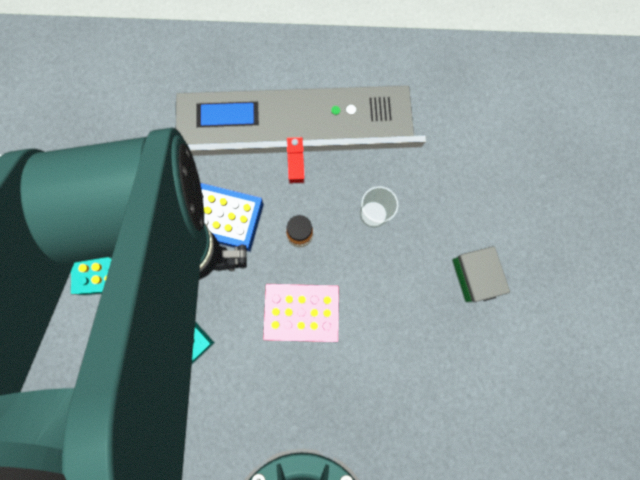

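View pics/s1.png

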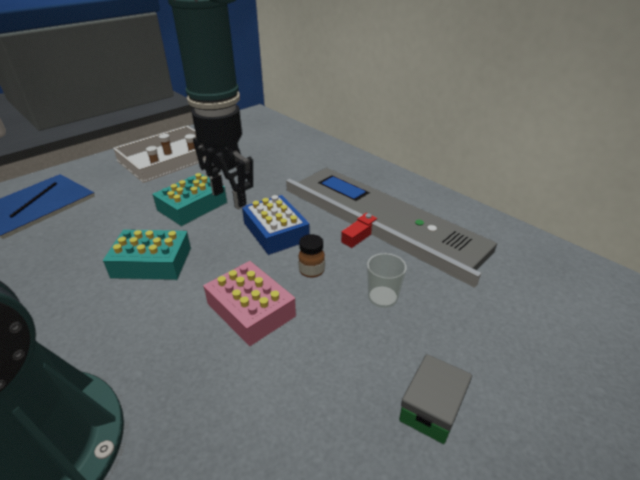

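Side view: the fingers are at about (230,195), just in front of the rack's near face and clear of the turquoise and pink look-alikes. Next, lower them.

```bash
python3 -m creep '[0.06,0.04,0,0,0,0,0, 0.06,0.04,0,0,0,0,0, 0.06,0.022,0,0,0,0,0, 0.06,0,0,0,0,0,0]'
python3 - <<'E'
from h import *
plan(.435,.122,.016,YF)
a=capture("side");cv2.imwrite("pics/s2.png",cv2.resize(a[100:300,150:400],None,fx=3,fy=3))
E
```

```text
clock: 2.82
tcp_pos: [0.4251, 0.1534, 0.0194]
orientation: [-0.055, 1.571, 0.054]
wrist_force: [0.1, -0.6, 0.7]
opening: 0.0599
clk 2.83 tcp [0.4251 0.1534 0.0194] xf,yf 0.4347 0.1236 q [ 0.19  0.48  2.03 -0.    0.63 -1.45] F [ 0.1 -0.6  0.7] open 0.0599
tool axes xyz in world
 [[-0.001 -0.    -1.   ]
 [-0.069  0.998 -0.   ]
 [ 0.998  0.069 -0.001]]
shift tool [ 0.0034 -0.0016  0.0003]
turn about tool x to align tool y: 0.0 to opposite: -3.1416
```

View pics/s2.png

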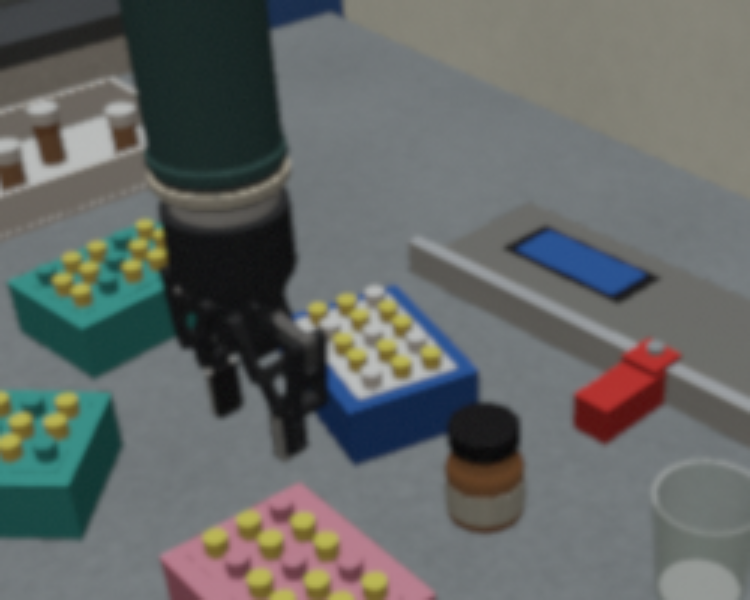

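```bash
python3 -m creep '[0.06,0,0,0.01,0,0,0, 0.06,0,0,0.01,0,0,0, 0.06,0,0,0.01,0,0,0, 0.06,0,0,0.01,0,0,0, 0.06,0,0,0.01,0,0,0, 0.06,0,0,0.01,0,0,0, 0.06,0,0,0.008,0,0,0, 0.06,0,0,0,0,0,0]'
python3 - <<'E'
from h import *
plan(.5,.122,.016,YF)
a=capture("side");cv2.imwrite("pics/s3.png",cv2.resize(a[100:300,150:400],None,fx=3,fy=3))
E
```

```text
clock: 3.88
tcp_pos: [0.4946, 0.1583, 0.0194]
orientation: [-0.054, 1.568, 0.055]
wrist_force: [1.0, -0.2, 0.3]
opening: 0.0605
clk 3.88 tcp [0.4946 0.1583 0.0194] xf,yf 0.5044 0.1236 q [ 0.18  0.54  1.89 -0.    0.72 -1.46] F [ 1.  -0.2  0.3] open 0.0605
tool axes xyz in world
 [[ 0.002  0.    -1.   ]
 [-0.069  0.998  0.   ]
 [ 0.998  0.069  0.002]]
shift tool [ 0.0034 -0.0016 -0.0044]
turn about tool x to align tool y: -0.0003 to opposite: 3.1413
```

View pics/s3.png

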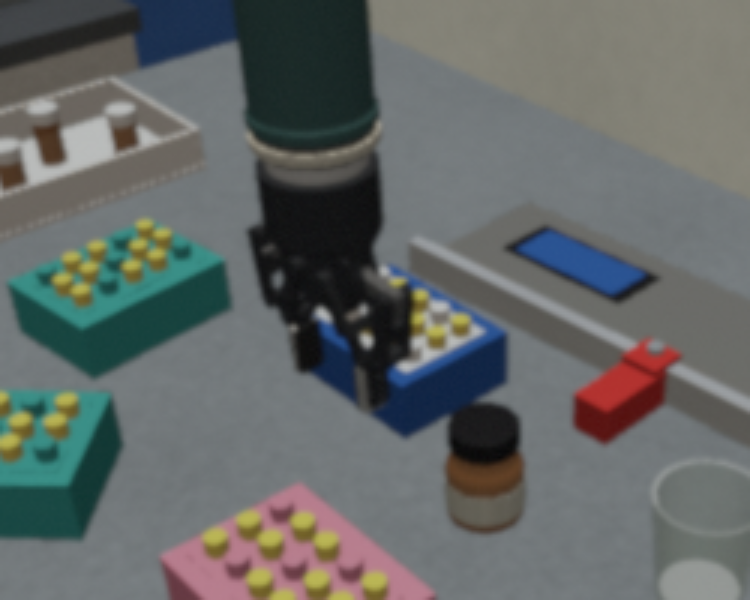

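The rack is turning square and sliding. Push further.

```bash
python3 -m creep '[0.06,0,0,0.01,0,0,0, 0.06,0,0,0.01,0,0,0, 0.06,0,0,0.01,0,0,0, 0.06,0,0,0.01,0,0,0, 0.06,0,0,0,0,0,0]'
python3 - <<'E'
from h import *
plan(.55,.122,.016,YF)
a=capture("side");cv2.imwrite("pics/s4.png",cv2.resize(a[100:300,150:400],None,fx=3,fy=3))
E
```

```text
clock: 4.55
tcp_pos: [0.5348, 0.161, 0.0195]
orientation: [-0.054, 1.567, 0.054]
wrist_force: [-0.3, -0.6, -0.3]
opening: 0.0599
clk 4.55 tcp [0.5348 0.161  0.0195] xf,yf 0.5447 0.1236 q [ 0.17  0.57  1.8  -0.    0.77 -1.47] F [-0.3 -0.6 -0.3] open 0.0599
tool axes xyz in world
 [[ 0.003  0.    -1.   ]
 [-0.069  0.998  0.   ]
 [ 0.998  0.069  0.003]]
shift tool [ 0.0036 -0.0016  0.0053]
turn about tool x to align tool y: -0.0003 to opposite: 3.1412
```

View pics/s4.png

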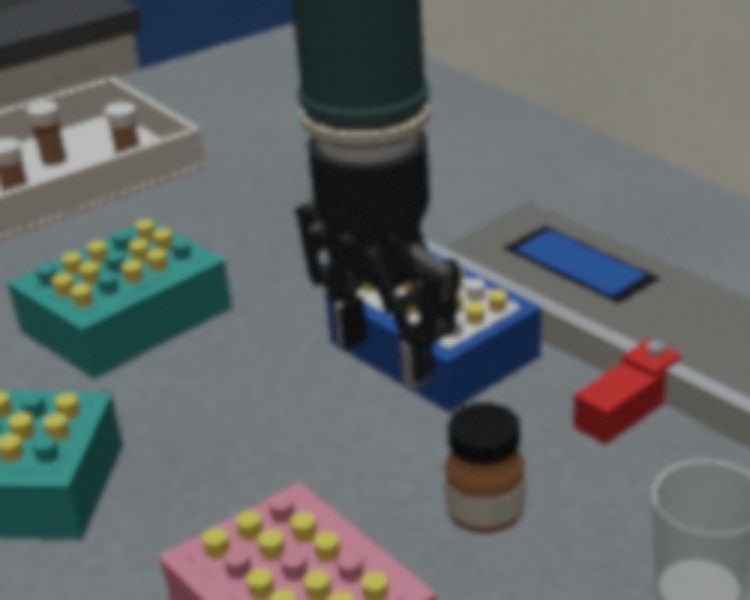

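```bash
python3 -m creep '[0.06,0,0,0.004,0,0,0, 0.06,0,0,0.003,0,0,0]';python3 -m creep '[0.06,0,0,0.002,0,0,0]';python3 -m creep '[0.06,0,0,0.002,0,0,0]'
```

```text
clock: 4.85
tcp_pos: [0.5381, 0.1611, 0.0192]
orientation: [-0.055, 1.573, 0.054]
wrist_force: [-4.4, -0.3, 3.5]
opening: 0.0603
clock: 4.97
tcp_pos: [0.5407, 0.1613, 0.0192]
orientation: [-0.055, 1.572, 0.054]
wrist_force: [-4.2, -0.5, 2.6]
opening: 0.06
clock: 5.1
tcp_pos: [0.5433, 0.1615, 0.0192]
orientation: [-0.055, 1.571, 0.054]
wrist_force: [-2.9, -0.7, 0.9]
opening: 0.0599
```

Still sliding at about 4 N, with no wall contact yet.

```bash
for i in 1; do :; done; python3 -m creep '[0.06,0,0,0.002,0,0,0]';python3 -m creep '[0.06,0,0,0.002,0,0,0]';python3 -m creep '[0.06,0,0,0.0015,0,0,0]'
python3 - <<'E'
from h import *
plan(.55,.122,.016,YF)
a=capture("side");cv2.imwrite("pics/s5.png",cv2.resize(a[140:260,220:370],None,fx=5,fy=5))
E
```

```text
clock: 5.22
tcp_pos: [0.5457, 0.1617, 0.0192]
orientation: [-0.054, 1.57, 0.054]
wrist_force: [-3.2, -0.2, 1.4]
opening: 0.0602
clock: 5.35
tcp_pos: [0.5478, 0.1618, 0.0192]
orientation: [-0.054, 1.57, 0.054]
wrist_force: [-3.1, 0.1, 0.9]
opening: 0.0602
clock: 5.48
tcp_pos: [0.5495, 0.1619, 0.0192]
orientation: [-0.054, 1.57, 0.054]
wrist_force: [-2.5, 0.9, 0.1]
opening: 0.0602
clk 5.47 tcp [0.5495 0.1619 0.0192] xf,yf 0.5594 0.1234 q [ 0.17  0.59  1.76 -0.    0.79 -1.47] F [-2.5  0.9  0.1] open 0.0602
tool axes xyz in world
 [[ 0.    -0.    -1.   ]
 [-0.069  0.998 -0.   ]
 [ 0.998  0.069  0.   ]]
shift tool [ 0.0032 -0.0014 -0.0094]
turn about tool x to align tool y: -0.0002 to opposite: 3.1414
```

View pics/s5.png

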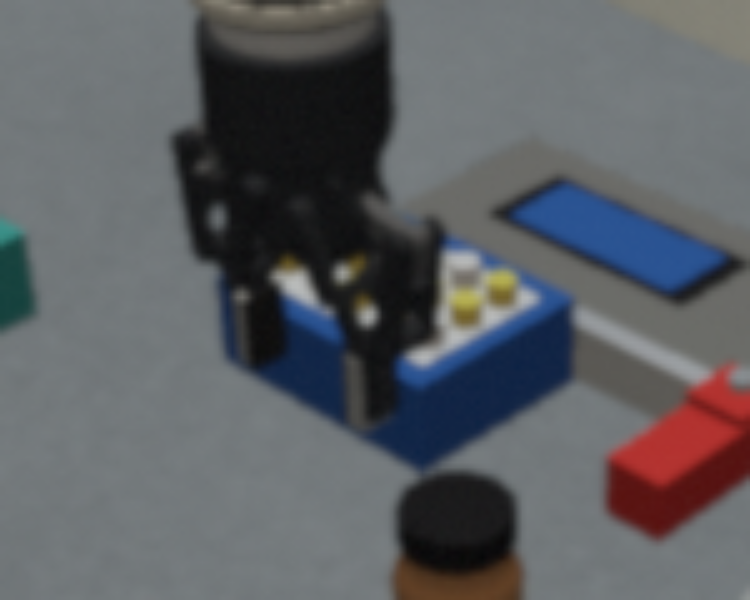

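```bash
python3 - <<'E'
from h import *
for l,q,z in(("nr top",(220+420/5,140+382/5),.045),("fr top",(220+573/5,140+297/5),.045),("nr bot",(220+420/5,140+467/5),0),("fence top @590,312",(220+590/5,140+318/5),.03),("stop nl top",(220+610/5,140+462/5),.03)):
    p=pt("side",*q,z);print(l,p.round(4),(p@XF).round(4),(p@YF).round(4))
E
python3 -m creep '[0.06,0,0,0.0015,0,0,0]';python3 -m creep '[0.06,0,0,0.0015,0,0,0]'
```

```text
nr top [0.5676 0.1136 0.045 ] 0.5741 0.0739
fr top [0.6592 0.1181 0.045 ] 0.6658 0.0721
nr bot [0.5683 0.1161 0.    ] 0.575 0.0764
fence top @590,312 [0.6695 0.1177 0.03  ] 0.6761 0.071
stop nl top [0.6005 0.0356 0.03  ] 0.6016 -0.0061
clock: 5.65
tcp_pos: [0.5503, 0.162, 0.0192]
orientation: [-0.054, 1.571, 0.054]
wrist_force: [-2.9, -0.7, 0.4]
opening: 0.0601
clock: 5.78
tcp_pos: [0.5508, 0.162, 0.0192]
orientation: [-0.055, 1.573, 0.054]
wrist_force: [-8.4, -1.5, 6.2]
opening: 0.0602
```

The force is rising and the advance has stalled, so the rack is touching the fence. Press slightly more, then back off.

```bash
python3 -m creep '[0.06,0,0,0.001,0,0,0]';python3 -m creep '[0.06,0,0,0.001,0,0,0,0.06,0,0,0,0,0,0]'; python3 -m creep '[0.06,0,0,-0.02,0,0,0,0.06,0,0,-0.03,0,0,0,0.06,-0.06,0,0,0,0,0,0.06,-0.06,0,0,0,0,0,0.06,0,0,0,0,0,0]'
```

```text
clock: 5.9
tcp_pos: [0.5507, 0.1619, 0.0192]
orientation: [-0.055, 1.575, 0.054]
wrist_force: [-9.2, -0.3, 6.4]
opening: 0.0603
clock: 6.15
tcp_pos: [0.5507, 0.1619, 0.0191]
orientation: [-0.055, 1.576, 0.054]
wrist_force: [-10.0, -0.4, 7.5]
opening: 0.06
clock: 6.78
tcp_pos: [0.5097, 0.1598, 0.1448]
orientation: [-0.053, 1.557, 0.056]
wrist_force: [0.4, -0.5, -0.9]
opening: 0.0599
```

```bash
python3 -m creep '[0.04,0,0,0,0.1745,0,0,0.04,0,0,0,0.1745,0,0,0.04,0,0,0,0.1745,0,0,0.04,0,0,0,0.1745,0,0,0.04,0,0,0,0.1745,0,0,0.04,0,0,0,0.1745,0,0,0.04,0,0,0,0.1745,0,0,0.04,0,0,0,0.1745,0,0,0.04,0,0,0,0.1745,0,0,0.04,0,0,0,0,0,0]'
python3 - <<'E'
from h import *
plan(.617,.248,.14,XF)
cv2.imwrite("pics/t6.png",capture("top"));a=capture("side");cv2.imwrite("pics/s6.png",cv2.resize(a[140:260,220:370],None,fx=5,fy=5))
E
```

```text
clock: 8.02
tcp_pos: [0.5047, 0.1588, 0.1388]
orientation: [1.157, 1.241, -1.156]
wrist_force: [-0.7, -0.6, 0.3]
opening: 0.0401
clk 8.03 tcp [0.5047 0.1588 0.1388] xf,yf 0.5145 0.1234 q [ 0.17  0.36  1.77 -0.    1.01  0.1 ] F [-0.7 -0.6  0.3] open 0.0401
tool axes xyz in world
 [[ 0.001 -0.    -1.   ]
 [ 0.997  0.071  0.001]
 [ 0.071 -0.997  0.   ]]
shift tool [-0.0011  0.1027 -0.1244]
turn about tool x to align tool y: 0.0016 to opposite: -3.14
```

View pics/s6.png

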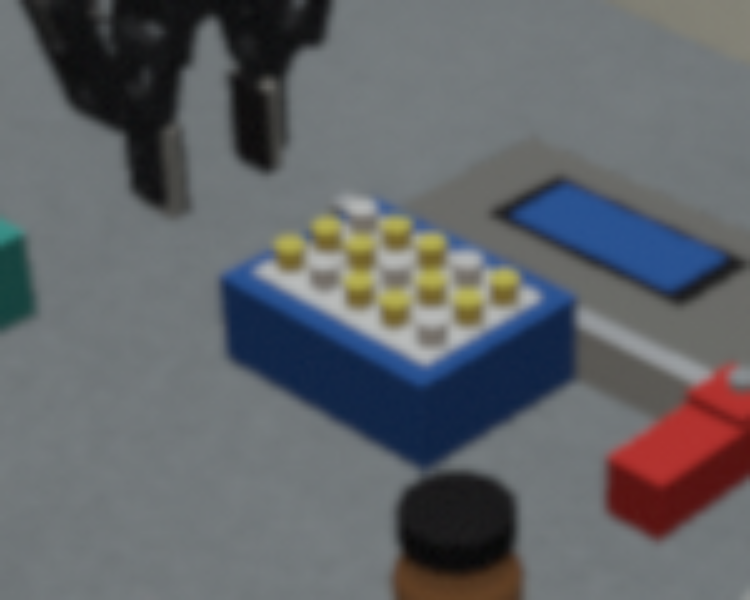

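View pics/t6.png

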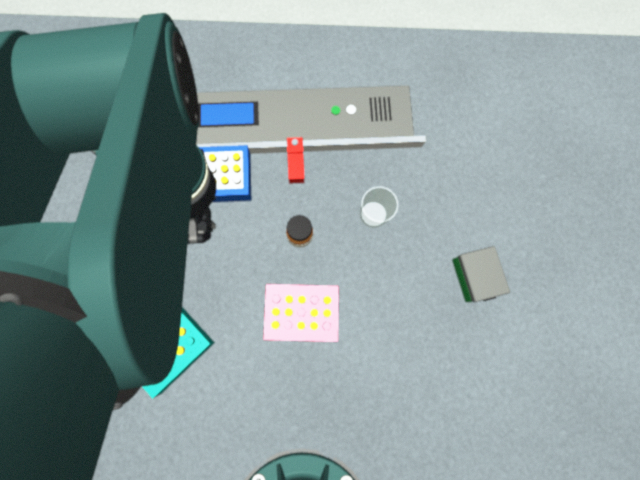

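The side view shows the rack flush on the fence, with its right end at crop x≈573 and the stop at about 610. Next I move round to its left end.

```bash
python3 -m creep '[0.04,0,0.0,-0.04,0,0,0,0.04,0,0.02,-0.04,0,0,0,0.04,0,0.035,-0.03,0,0,0,0.04,0,0.045,-0.014,0,0,0,0.04,0.04,0,0,0,0,0,0.04,0,0,0,0,0,0]'
python3 - <<'E'
from h import *
plan(.617,.248,.019,XF)
a=capture("side");cv2.imwrite("pics/s7.png",cv2.resize(a[100:260,180:370],None,fx=4,fy=3.75))
E
```

```text
clock: 8.88
tcp_pos: [0.5927, 0.2885, 0.0959]
orientation: [1.151, 1.246, -1.162]
wrist_force: [0.1, 0.5, -0.8]
opening: 0.04
clk 8.88 tcp [0.5927 0.2885 0.0959] xf,yf 0.6113 0.2468 q [ 0.35  0.58  1.5  -0.    1.07  0.28] F [ 0.1  0.5 -0.8] open 0.04
tool axes xyz in world
 [[-0.007 -0.003 -1.   ]
 [ 0.997  0.072 -0.007]
 [ 0.072 -0.997  0.002]]
shift tool [ 0.0768  0.0063 -0.0014]
turn about tool x to align tool y: 0.0024 to opposite: -3.1392
```

View pics/s7.png

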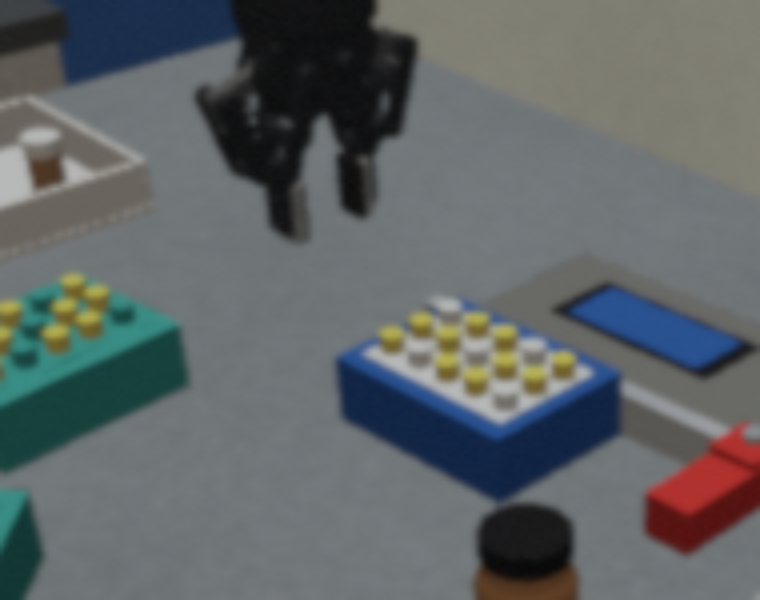

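```bash
python3 -m creep '[0.04,0.04,0.003,0,0,0,0,0.04,0.037,0,0,0,0,0,0.04,0,0,0,0,0,0]'
python3 - <<'E'
from h import *
plan(.617,.22,.019,XF)
E
python3 -m creep '[0.04,0,0,0.008,0,0,0,0.04,0,0,0.008,0,0,0,0.04,0,0,0.008,0,0,0,0.04,0,0,0.008,0,0,0,0.04,0,0,0.008,0,0,0,0.04,0,0,0.008,0,0,0]'
python3 - <<'E'
from h import *
plan(.617,.14,.019,XF)
a=capture("side");cv2.imwrite("pics/s8.png",cv2.resize(a[100:260,180:370],None,fx=4,fy=3.75))
E
```

```text
clock: 9.3
tcp_pos: [0.5961, 0.2887, 0.0211]
orientation: [1.154, 1.244, -1.161]
wrist_force: [0.3, -0.5, 0.3]
opening: 0.0401
clk 9.30 tcp [0.5961 0.2887 0.0211] xf,yf 0.6147 0.2467 q [ 0.35  0.67  1.54 -0.    0.93  0.28] F [ 0.3 -0.5  0.3] open 0.0401
tool axes xyz in world
 [[-0.005 -0.002 -1.   ]
 [ 0.998  0.07  -0.005]
 [ 0.07  -0.998  0.001]]
shift tool [0.0021 0.0023 0.0267]
turn about tool x to align tool y: 0.0009 to opposite: -3.1407
clock: 10.05
tcp_pos: [0.6019, 0.2422, 0.0228]
orientation: [1.16, 1.242, -1.157]
wrist_force: [-1.4, 4.5, 3.6]
opening: 0.0399
clk 10.05 tcp [0.6019 0.2422 0.0228] xf,yf 0.6173 0.2 q [0.28 0.66 1.58 0.   0.91 0.21] F [-1.4  4.5  3.6] open 0.0399
tool axes xyz in world
 [[ 0.001  0.002 -1.   ]
 [ 0.998  0.069  0.001]
 [ 0.069 -0.998 -0.001]]
shift tool [ 0.0037 -0.0003  0.06  ]
turn about tool x to align tool y: -0.0003 to opposite: 3.1413
```

View pics/s8.png

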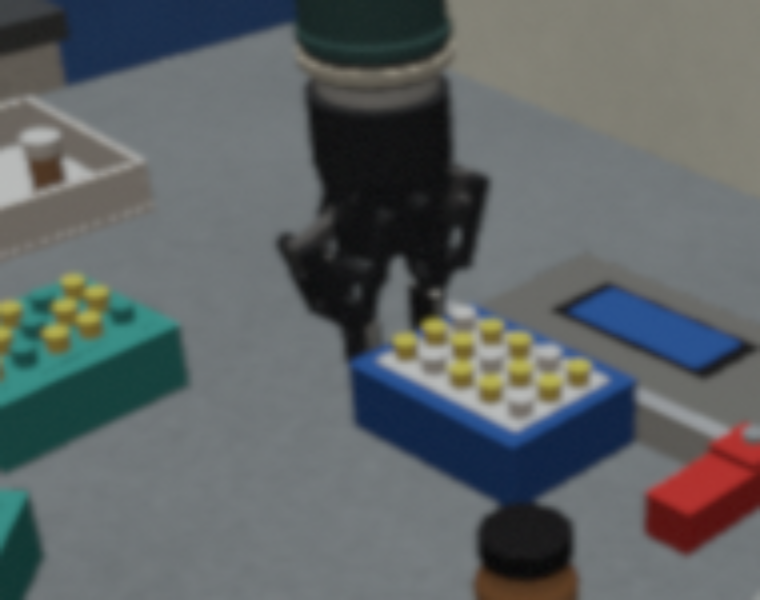

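```bash
python3 -m creep '[0.04,0,0,0.008,0,0,0,0.04,0,0,0.008,0,0,0,0.04,0,0,0.008,0,0,0,0.04,0,0,0.008,0,0,0,0.04,0,0,0.008,0,0,0,0.04,0,0,0.008,0,0,0,0.04,0,0,0.004,0,0,0]'
python3 - <<'E'
from h import *
plan(.617,.135,.019,XF)
a=capture("side");cv2.imwrite("pics/s9.png",cv2.resize(a[100:260,200:390],None,fx=4,fy=3.75))
E
```

```text
clock: 10.98
tcp_pos: [0.6056, 0.1896, 0.0225]
orientation: [1.159, 1.241, -1.158]
wrist_force: [-0.7, 3.9, 3.5]
opening: 0.0398
clk 10.97 tcp [0.6056 0.1896 0.0225] xf,yf 0.6173 0.1472 q [0.19 0.64 1.61 0.   0.89 0.13] F [-0.7  3.9  3.5] open 0.0398
tool axes xyz in world
 [[ 0.001  0.    -1.   ]
 [ 0.998  0.069  0.001]
 [ 0.069 -0.998 -0.   ]]
shift tool [ 0.0035 -0.0003  0.0122]
turn about tool x to align tool y: -0.0002 to opposite: 3.1414
```

View pics/s9.png

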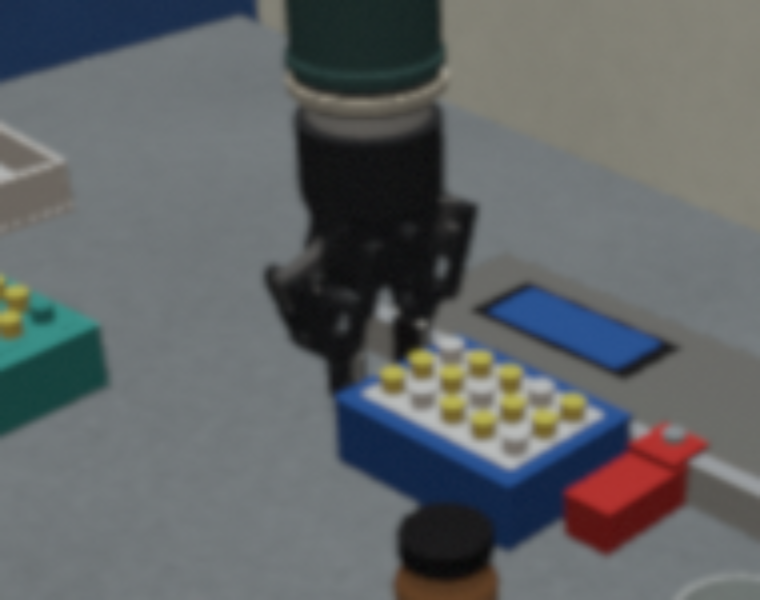

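The rack's right end (crop x≈630) is about 12 mm short of the stop. Creep it in.

```bash
python3 -m creep '[0.04,0,0,0.004,0,0,0,0.04,0,0,0.003,0,0,0]';python3 -m creep '[0.04,0,0,0.002,0,0,0]';python3 -m creep '[0.04,0,0,0.002,0,0,0]';python3 -m creep '[0.04,0,0,0.0015,0,0,0]';python3 -m creep '[0.04,0,0,0.0015,0,0,0]'
```

```text
clock: 11.28
tcp_pos: [0.6058, 0.1829, 0.0223]
orientation: [1.158, 1.241, -1.158]
wrist_force: [-0.3, 6.2, 4.0]
opening: 0.0399
clock: 11.4
tcp_pos: [0.6059, 0.1809, 0.0223]
orientation: [1.158, 1.241, -1.158]
wrist_force: [-0.8, 5.1, 3.8]
opening: 0.0403
clock: 11.52
tcp_pos: [0.6058, 0.1805, 0.0224]
orientation: [1.16, 1.243, -1.157]
wrist_force: [-2.5, 16.5, 3.8]
opening: 0.0398
clock: 11.65
tcp_pos: [0.6057, 0.1805, 0.0223]
orientation: [1.162, 1.244, -1.157]
wrist_force: [-1.9, 21.4, 3.7]
opening: 0.04
clock: 11.78
tcp_pos: [0.6058, 0.1804, 0.0224]
orientation: [1.164, 1.245, -1.156]
wrist_force: [-2.2, 26.2, 2.6]
opening: 0.04
```

The rack is firm against the stop. Back off, rise, and look.

```bash
python3 -m creep '[0.04,0,0,-0.008,0,0,0,0.04,0,0,-0.03,0,0,0,0.04,-0.03,0,-0.03,0,0,0,0.04,-0.06,0,0,0,0,0,0.04,-0.05,0,0,0,0,0,0.04,0,0,-0.05,0,0,0,0.04,0,0,-0.05,0,0,0,0.04,0,0,-0.05,0,0,0,0.04,0,0,0,0,0,0]'
python3 - <<'E'
from h import *
plan(.5,.06,.14,YF)
a=capture("top");cv2.imwrite("pics/t10.png",cv2.resize(a[110:230,170:330],None,fx=5,fy=5));cv2.imwrite("pics/t10f.png",a)
a=capture("side");cv2.imwrite("pics/s10.png",cv2.resize(a[140:260,240:390],None,fx=5,fy=5))
E
```

```text
clock: 12.9
tcp_pos: [0.5902, 0.3957, 0.1613]
orientation: [1.154, 1.242, -1.156]
wrist_force: [-0.4, -0.1, 0.5]
opening: 0.04
clk 12.90 tcp [0.5902 0.3957 0.1613] xf,yf 0.6162 0.3538 q [ 0.49  0.58  1.32 -0.    1.25  0.42] F [-0.4 -0.1  0.5] open 0.04
tool axes xyz in world
 [[-0.001 -0.001 -1.   ]
 [ 0.997  0.073 -0.001]
 [ 0.073 -0.997  0.001]]
shift tool [ 0.0217 -0.1173  0.2934]
turn about tool x to align tool y: -1.5672 to opposite: 1.5744
```

View pics/t10.png

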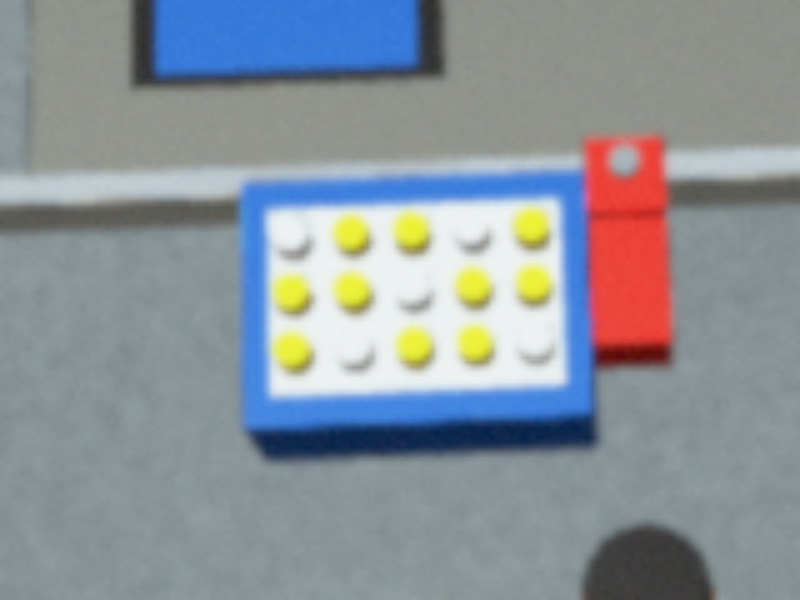

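View pics/s10.png

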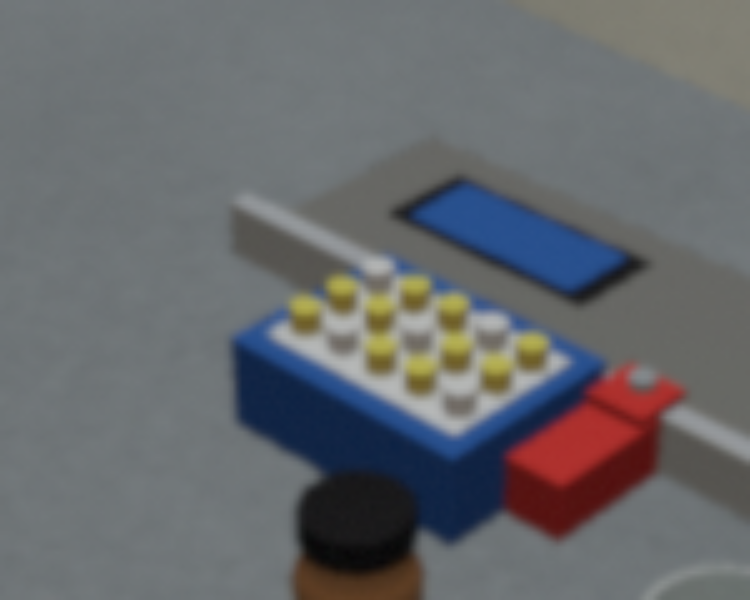

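Run:
```python
from h import *
a=cv2.imread("pics/t10f.png");h=cv2.cvtColor(a,cv2.COLOR_BGR2HSV)
m=((h[...,0]>100)&(h[...,0]<125)&(h[...,1]>150)&(h[...,2]>130)).astype(np.uint8); m[:142]=0;m[:,:200]=0;m[260:]=0;m[:,300:]=0
c=max(cv2.findContours(m,0,2)[0],key=cv2.contourArea)
w=np.array([pt("top",*p[0],0.045)[:2] for p in c]).astype(np.float32)
r=cv2.minAreaRect(w);b=cv2.boxPoints(r);print(r,"fence deg",np.degrees(.0693))
C=np.array([*r[0],0]);print("centre fence frame",C@XF,C@YF)
q=lambda u,v,z:(lambda p:(round(p@XF,4),round(p@YF,4)))(pt("top",170+u/5,110+v/5,z))
print("near edge L,R",q(245,430,.045),q(592,415,.045),"far",q(243,185,.045),q(585,173,.045))
print("stop l",q(590,213,.03),q(597,345,.03))
print("fence",q(20,207,.03),q(240,194,.03),q(672,178,.03),q(790,174,.03))
print("jar",q(648,586,.07))
```

```text
((0.6101807951927185, 0.10452430695295334), (0.09435079246759415, 0.12674523890018463), 4.162729263305664) fence deg 3.970597520256605
centre fence frame 0.6159598957560957 0.061987919509410856
near edge L,R (np.float64(0.5681), np.float64(0.1242)) (np.float64(0.5686), np.float64(-0.0018)) far (np.float64(0.6626), np.float64(0.1243)) (np.float64(0.6625), np.float64(-0.0026))
stop l (np.float64(0.6527), np.float64(-0.0036)) (np.float64(0.6003), np.float64(-0.0043))
fence (np.float64(0.6634), np.float64(0.2108)) (np.float64(0.6654), np.float64(0.1283)) (np.float64(0.6656), np.float64(-0.0352)) (np.float64(0.6655), np.float64(-0.0803))
jar (np.float64(0.4985), np.float64(-0.0197))
```

View pics/t10f.png

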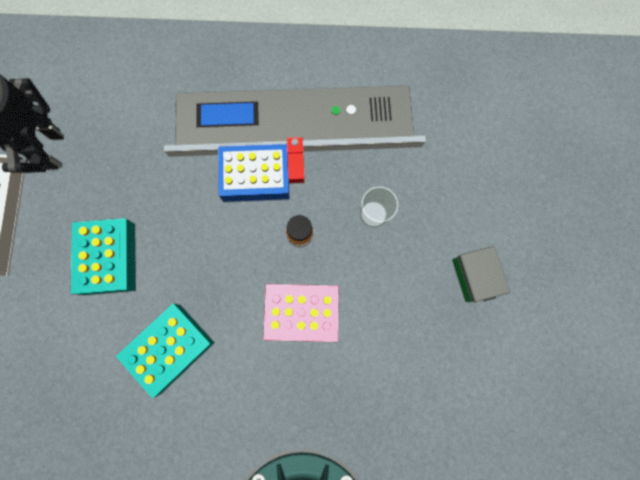

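Run:
```python
from h import *
for f in("t6","t10f"):
    a=cv2.imread(f"pics/{f}.png");h=cv2.cvtColor(a,cv2.COLOR_BGR2HSV)
    m=((h[...,0]>100)&(h[...,0]<125)&(h[...,1]>150)&(h[...,2]>130))
    u0=(220,246) if f=="t6" else (230,285)
    v=[]
    for u in range(*u0):
        ys=np.where(m[150:230,u])[0]+150
        if len(ys):
            p=pt("top",u,ys.max()+.5,.045);v.append((p@YF,p@XF))
    v=np.array(v);print(f,np.polyfit(v[:,0],v[:,1],1).round(4),v[:,1].mean().round(4))
```

```text
t6 [0.0037 0.5673] 0.5677
t10f [-0.001   0.5688] 0.5687
```

```bash
python3 -c "
from bench import *
print(get_obs()['clock'],finish_job())"
```

```text
the job is handed in; nothing more can be done
13.0 None
```

I pushed the blue rack flush to the fence with the two open fingers. Then I slid it along by its left end until it met the red stop, backed the arm away and handed in at 13.0 s. No verdict is reported.

**Fence and stop:** In the last top picture the rack is within about 0.2° of the fence line. Its centre is 47–50 mm from the fence face, where seated is 48 mm. Its end is within about 2 mm of the stop. Its near edge is still within about 1 mm of where it was when it was pressed against the fence, so it did not drift while sliding along.

**Forces:** The highest readings were about 10 N (along x) against the fence and 26 N against the stop.

**Other objects:** The jar measured within about 2 mm of its start. The beaker, the tip box and the look-alikes look unmoved in the pictures, but I did not measure them again.

**Disagreement:** The side camera put the fence edge about 13 mm farther back than the top camera, on one roughly read point. Finger position when the rack stalled put the fence about 5 mm farther back. I relied on the contact forces and the top view.

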